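# Shut the drying drawer and hold the flap at the mark

## Robot

A 6-joint arm with a two-finger parallel gripper is mounted at the origin on the work surface. World frame = base frame: x ahead of the robot, y to its left, z up, the work surface at z = 0. Lengths are in m, angles in rad, forces in N, time in s.
With the tool pointing down it reaches from about 0.375 to 0.975 m from the base axis. Payload 3.8 kg.
Tool frame: the origin (TCP) lies at the very end of the fingers, on their centre line; the grasp point (between the pads) lies bot.hold_point_z behind it (bot.hold_point_z is the distance from the TCP to the grasp point, in m); z points along the fingers, y is the line along which they close (so a half turn about z gives the same grasp; the last joint's range is limited). The gripper opens to 85 mm and grips with 20 to 120 N. Pads are 22 mm wide; open, the fingers measure 114 mm over their backs; the gripper's body (76 mm by 85 mm) begins 54 mm behind the grasp point. The pads swing forward as they close: fully open they stand 13 mm farther back than shut.
Start: joints at [-1.359, 0.264, 1.604, -0, 1.274, -0.037], TCP at [0.166, -0.654, 0.231] pointing down, gripper open.
Joint ranges: [-2.63, 2.63], [-0.94, 2.18], [0.31, 2.57], [-1.31, 4.45], [0, 2.66], [-2.55, 2.55]. Speed limits (rad/s): [2.57, 2.57, 3.14, 3.14, 3.14, 3.14].

## Interface

Orientations are given as a rotation vector (axis times angle).
In Python, from workcell import bot, cams gives the robot as it stands (bot), with the cameras (cams).
- The arm moves only by the tool jog_arm, called after "Call:" as a command line: name --pt "numbers of a row" for each row, then --argument value for the rest. Schema: {"type":"object","properties":{"plan":{"type":"array","items":{"type":"array","items":{"type":"number"},"minItems":4,"maxItems":4},"minItems":1,"maxItems":5},"aperture":{"type":"number"},"grip_n":{"type":"number"},"only":{"type":"string"},"quiet":{"type":"boolean"},"lines":{"type":"string"}},"required":["plan"],"additionalProperties":false}. plan is a list of rows, 1 to 5 of them, each of 4 numbers: dx, dy, dz in m, then a turn about the tool's z in rad; each row shifts and turns the commanded pose from where the row before left it, along the tool's axes as they then stand; what a row does not reach is not made up. A row lasts 1/8 s, in which the tool goes at most 0.0625 m and 0.188 rad, less where a joint would pass 70% of its speed; a pose out of reach is approached as far as the arm can. aperture is the opening from 0.0 (shut) to 1.0 (fully open), set as the call begins (left out keeps the last). The fingers move at their own pace and stop on an object; grip_n is the grip in N (left out, the last holds). Time passes only in rows, so rows that do not move let the fingers close. The tool returns the time, the measured TCP pose, the force, the opening and the grip force at its end. only (a regular expression) keeps the lines of the reply that match it, lines (a string "A,B") keeps lines A to B, and quiet returns only ok. Input that does not fit is refused with a message, and nothing moves.
- bot.read_state(): the state, without advancing time (a new reading comes with each control period).
- cams.read_camera(name): name is "side" or "top" or "wrist"; returns the picture (480x640x3 uint8, red, green, blue); there is no depth.
- cams.camera_info(name): a dict with "intrinsics" (3x3 intrinsics, pixels), "extrinsics" (4x4, takes a point from camera to world coordinates). Camera axes: x right, y down, z forward; pixel columns grow to the right and rows downward; lengths in m; the calibration is good to about 2 mm. A picture is of the moment at which its call begins: read the wrist's pose just before it. camera_info takes no time and is no camera call; for the wrist camera it gives the pose at the moment of the call.
- bot.finish_job(): hands the job in; it is judged then, once.
The state is a dict: "time": time; "q": joint angles; "joint_vel": joint speeds; "joint_torque": joint torques, N m; "tool_pos": TCP position; "tcp_rot": TCP orientation; "wrist_force": force on the tool from outside, world axes, zero at the start; "torque": the same for the moment, N m; "width": opening from 0.0 (shut) to 1.0 (fully open); "grip_force": force on a finger pad.
Only numpy, scipy, OpenCV 4.12 (cv2) and the standard library are available. Lean on these libraries where they do the work, as an engineer would, in place of code of your own. Each camera call takes 0.05 s, during which the arm holds its last target. There are 200 camera calls.

## Task

The tray of painted baubles has just been loaded into the little wooden drying cabinet: push its drawer fully shut first, then lift the metal flap on top of the cabinet by its bar until the flap is in line with the steel index arm at its side, and hold it there for inspection. The flap falls shut by itself, so finish while the gripper is still holding it still at that angle. Do not shift the index arm or disturb the jars, baubles and other things standing around.

Things in the scene. Friction and masses are not known exactly. Their poses are not given: they have to be found in the camera images.
- cabinet: Fixed plywood drying cabinet, 180 deep (x) x 240 wide (y) x 125 high, origin at the centre of its underside on the table; its -x side is the front with the drawer, its +y side carries the index arm. Its place and yaw vary. Metal guide wire in an arc (radius 165 about the hinge) stands 34 mm outside its +y side.
- drawer (a joint): Opening of the drawer in m: 0 fully shut, up to 0.08, growing as it comes out to the cabinet's -x. Starts partly open and stays where left (about 2 N of friction). Wooden front 212 wide x 92 high, from 12 to 104 mm above the table, flush with the cabinet's front when shut; tray of baubles behind it.
- drawer_bar (a point): Middle of the drawer's steel bar handle: round bar 11 mm thick and 100 mm long along the cabinet's y, 35 mm in front of the drawer front and 87 mm above the table. Axes as the cabinet's.
- flap (a joint): Angle of the flap in rad: 0 closed and level, up to 1.5, growing as its front edge rises. Aluminium flap 180 x 240 x 8 mm, about 0.35 kg (may vary), covering the cabinet's top, hinged along the cabinet's back top edge; hinge nearly free, falls shut when let go.
- flap_bar (a point): Middle of the flap's steel bar handle: round bar 11 mm thick and 100 mm long along the cabinet's y, standing 35 mm above the flap's upper face, 30 mm behind its front edge (with the flap closed 168 mm above the table). The free gap under the bar is about 30 mm. Bar can turn between the finger pads. Axes turn with the flap.
- flap_hinge (a point): Middle of the flap's hinge line, which runs along the cabinet's y at the cabinet's back top edge, 125.5 mm above the table. Axes turn with the flap: x points back from the front edge to the hinge, z out of its upper face. From here flap_bar is 150 mm to -x and 43 mm to +z.
- mark (a joint): Angle of the index arm in rad, about the same hinge line and counted as the flap's (0 level, growing upward), so the flap is at the mark when both angles are equal. Flat steel arm 210 mm long, 14 mm high and 8 mm thick, 22 mm outside the cabinet's +y side; differs each time, stiff, stays where it is.
- mark_tip (a point): The middle of the 20 mm high block at the free end of the index arm, 206 mm from the hinge line. Axes turn with the arm: x points back to the hinge.
- bauble_large: Loose bystander: silver ball 64 mm across on a stem with a round wooden foot 60 mm wide, 150 high, origin under the foot.
- bauble_small: Loose bystander: white ball 48 mm across on a stem with a round wooden foot 60 mm wide, 115 high, origin under the foot.
- jar_white: Loose bystander: white jar with a lid, 56 mm wide, 75 high, origin under its centre.
- jar_amber: Loose bystander: amber glass jar with steel cap, 66 mm wide, 90 high, origin under its centre.
- brush: Loose bystander: brush lying flat, handle towards its -x, origin near its middle.
- tub: Loose bystander: white open plastic tub 150 x 110 x 70 mm with small baubles in it, origin under its centre.
- mug: Loose bystander: white mug 76 mm wide, 90 high, origin under its centre.

How it is judged:
By the outcome, as a careful person would: the job done as asked, in the order asked, and still so for the second after the job is handed in, while the arm keeps its last pose, push and grip.
It also fails if it takes over 51 s, if anything falls off the work surface, if the arm or the gripper's body presses on something with over 40 N, if the wrist force passes 120 N, or if a joint passes its speed limit or range.

## Working session

There is one attempt and no reset: what is moved stays moved. The work goes in short steps, Python scripts to look and compute and a tool call to move; the robot and the scene stay as the last step left them, time stands still between calls to the robot, and variables do not carry over. Pictures are saved under pics/ and viewed, at most 10 in all, crops included, and the job is handed in when it is done.

```bash
ls; mkdir -p pics
```

Run:
```python
from workcell import bot, cams
import cv2
for n in ("side","top"):
    im=cams.read_camera(n); cv2.imwrite(f"pics/{n}0.png",im[:,:,::-1])
    c=cams.camera_info(n); print(n,c["intrinsics"].tolist(),c["extrinsics"].round(4).tolist())
print(bot.hold_point_z,bot.read_state())
```

```text
pics
workcell.py
side [[595.4303395032655, 0.0, 324.00685168036125], [0.0, 595.4303395032655, 242.8806445322084], [0.0, 0.0, 1.0]] [[-0.9003, -0.2014, 0.3859, 0.055], [-0.435, 0.4477, -0.7812, 1.1929], [-0.0155, -0.8712, -0.4907, 0.8426], [0.0, 0.0, 0.0, 1.0]]
top [[608.6825515294847, 0.0, 311.6826549854862], [0.0, 608.6825515294847, 229.47011706487288], [0.0, 0.0, 1.0]] [[-0.0823, -0.9755, 0.2039, 0.2852], [-0.9966, 0.0802, -0.0186, 0.0527], [0.0018, -0.2047, -0.9788, 1.643], [0.0, 0.0, 0.0, 1.0]]
0.0187 {'time': 0.1, 'q': array([-1.35889554e+00,  2.64681267e-01,  1.60527489e+00, -9.92304228e-06,
        1.27373049e+00, -3.68888731e-02]), 'joint_vel': array([-9.56572382e-04, -2.97140580e-03, -3.12375994e-03, -2.85662219e-04,
        3.07322583e-05, -1.65397421e-03]), 'joint_torque': array([-1.42148047e-04, -5.16706109e+01, -3.68590629e+01, -1.74065809e-05,
        6.27579895e-03,  1.24121206e-05]), 'tool_pos': array([ 0.16606326, -0.65354294,  0.230064  ]), 'tcp_rot': array([-3.11524774e+00, -3.89536620e-01,  3.02102458e-04]), 'wrist_force': array([-0.61179231, -0.60829736, -0.28799613]), 'torque': array([0.03457289, 0.00840722, 0.01852674]), 'grip_force': 0.0, 'width': 0.9991762240691877}
```

View pics/side0.png

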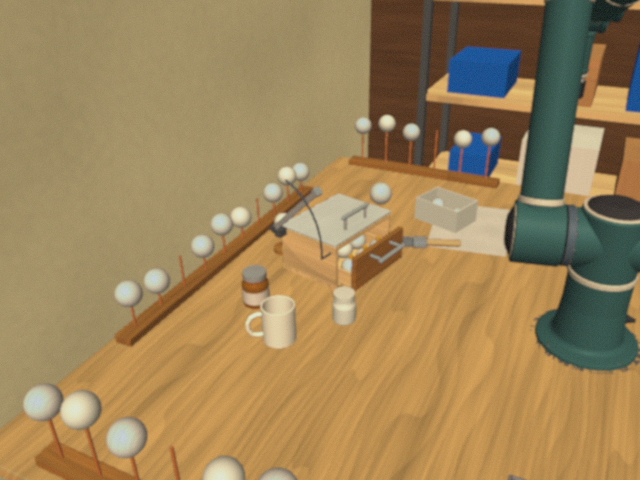

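View pics/top0.png

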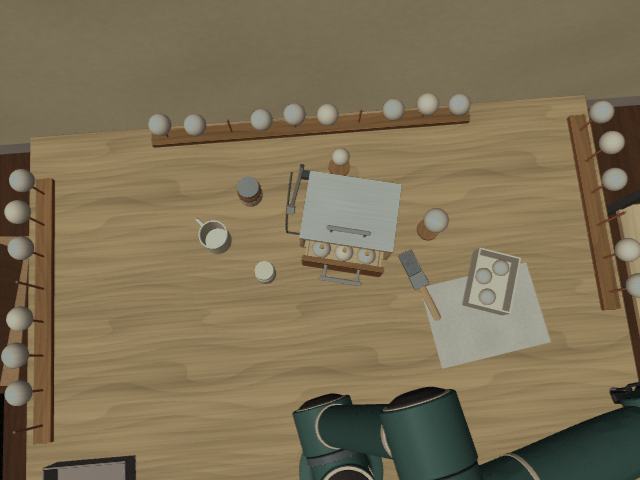

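The side view shows the cabinet around (335,235) with its drawer open toward the robot, and the index arm running from (278,230) to (318,192). In the top view the flap corners are about (308,171), (401,184), (394,251) and (300,237), the flap bar is at (348,231) and the drawer bar at (341,281). I'll enlarge both.

Run:
```python
import cv2
a=cv2.imread("pics/top0.png")[150:300,270:420]; b=cv2.imread("pics/side0.png")[170:290,260:420]
cv2.imwrite("pics/topc.png",cv2.resize(a,(600,600),interpolation=cv2.INTER_CUBIC)); cv2.imwrite("pics/sidec.png",cv2.resize(b,(800,600),interpolation=cv2.INTER_CUBIC))
```

```text
(no output)
```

View pics/topc.png

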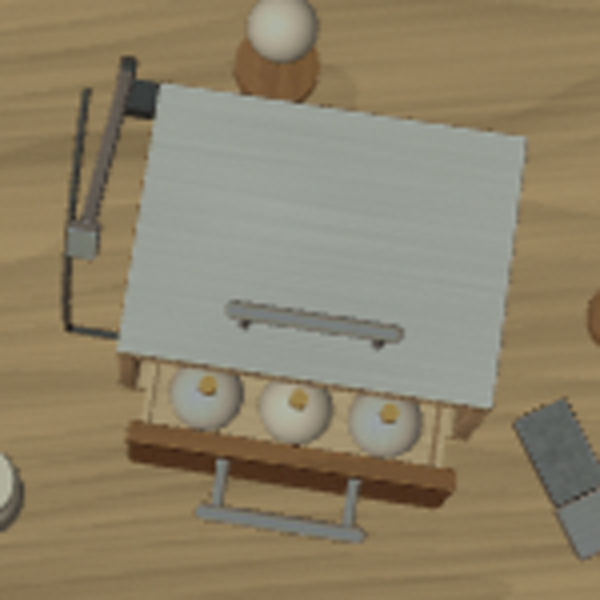

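View pics/sidec.png

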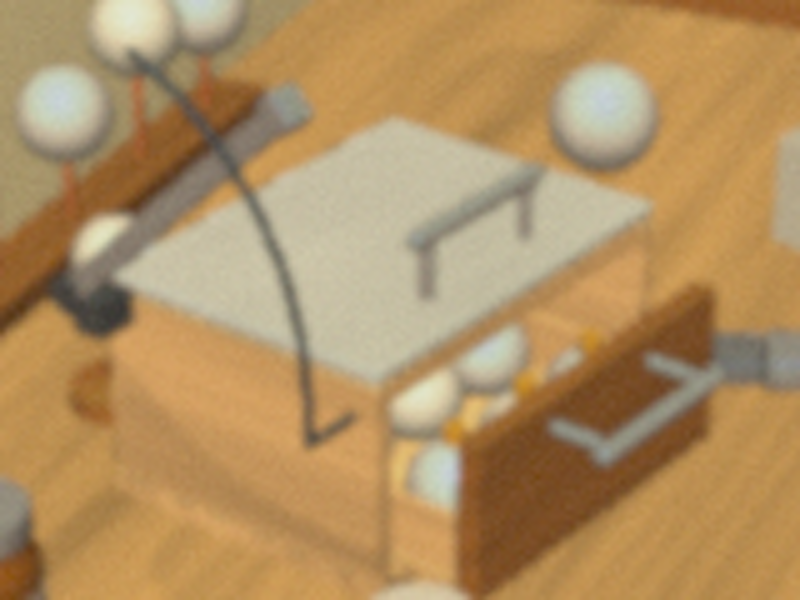

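The top crop gives flap corners (160,85), (525,138), (492,407), (118,352), bar ends (227,309) and (403,334), drawer bar ends (197,511) and (365,536), and the arm's tip block at (83,240). In the side crop the flap corners are (112,277), (395,118), (652,205), (378,382), the tip block is at (287,106) and the bar ends are (415,240) and (540,173).

Create h.py:
```python
import numpy as np
from workcell import bot, cams
def ray(n,uv):
    c=cams.camera_info(n); E=np.array(c["extrinsics"]); K=np.array(c["intrinsics"])
    d=E[:3,:3]@np.linalg.solve(K,[uv[0],uv[1],1.]); return E[:3,3],d/np.linalg.norm(d)
def plane(n,uv,p0,nn):
    o,d=ray(n,uv); return o+d*(np.dot(np.subtract(p0,o),nn)/np.dot(d,nn))
def onz(n,uv,z): return plane(n,uv,[0,0,z],[0,0,1])
def tri(*obs):
    A=np.zeros((3,3));b=np.zeros(3)
    for n,uv in obs:
        o,d=ray(n,uv);P=np.eye(3)-np.outer(d,d);A+=P;b+=P@o
    p=np.linalg.solve(A,b); return p
def T(u,v): return ((u+.5)/4-.5+270,(v+.5)/4-.5+150)
def S(u,v): return ((u+.5)/5-.5+260,(v+.5)/5-.5+170)
```

Run:
```python
from h import *
np.set_printoptions(precision=4,suppress=True)
tc=[(160,85),(525,138),(492,407),(118,352)]; sc=[(112,277),(395,118),(652,205),(378,382)]
P=np.array([onz("top",T(*c),.1335) for c in tc]); Q=np.array([onz("side",S(*c),.1335) for c in sc])
R=np.array([tri(("top",T(*a)),("side",S(*b))) for a,b in zip(tc,sc)])
print(P,Q,R,sep="\n")
for X in (P,Q):
    print("sizes",[np.linalg.norm(X[i]-X[(i+1)%4]) for i in range(4)])
    ys=(X[0]-X[1]+X[3]-X[2])/2; xs=(X[0]-X[3]+X[1]-X[2])/2
    print("yaw",np.arctan2(-ys[0],ys[1]),np.arctan2(xs[1],xs[0]),"ctr",X.mean(0))
print("bar",onz("top",T(227,309),.168),onz("top",T(403,334),.168),tri(("top",T(315,321)),("side",S(477,206))))
print("dbar",onz("top",T(197,511),.087),onz("top",T(365,536),.087),tri(("top",T(281,523)),("side",S(660,417))))
print("tip",tri(("top",T(83,240)),("side",S(287,106))))
M=(P+Q)/2; c=M.mean(0); ys=(M[0]-M[1]+M[3]-M[2])/2; yaw=np.arctan2(-ys[0],ys[1])
ex=np.array([np.cos(yaw),np.sin(yaw),0]);ey=np.array([-np.sin(yaw),np.cos(yaw),0])
print("yaw",yaw,"c",c); hinge=c+ex*.09; hinge[2]=.1255
for w in (tri(("top",T(83,240)),("side",S(287,106))),plane("side",S(287,106),hinge+ey*.146,ey),plane("top",T(83,240),hinge+ey*.146,ey)):
    d=w-hinge; print("tip in hinge",d@ex,d@ey,d[2],"ang",np.arctan2(d[2],-d@ex),"r",np.hypot(d[2],d@ex))
```

```text
[[ 0.7542  0.0166  0.1335]
 [ 0.6996 -0.2146  0.1335]
 [ 0.5268 -0.1743  0.1335]
 [ 0.5812  0.0574  0.1335]]
[[ 0.752   0.0239  0.1335]
 [ 0.7003 -0.2127  0.1335]
 [ 0.5283 -0.1671  0.1335]
 [ 0.5816  0.0666  0.1335]]
[[ 0.756   0.0166  0.1291]
 [ 0.7005 -0.2146  0.1325]
 [ 0.529  -0.1744  0.1297]
 [ 0.5839  0.0579  0.1281]]
sizes [np.float64(0.23759005594413063), np.float64(0.17747597996777525), np.float64(0.23792563466755348), np.float64(0.17781014582296867)]
yaw -0.23135391928797916 -0.23047679177947744 ctr [ 0.6404 -0.0787  0.1335]
sizes [np.float64(0.24213683206981396), np.float64(0.1779682214092432), np.float64(0.23965031580751023), np.float64(0.17571820876577385)]
yaw -0.21990447308151037 -0.25250162569354817 ctr [ 0.6405 -0.0723  0.1335]
bar [ 0.5959 -0.0122  0.168 ] [ 0.5713 -0.1192  0.168 ] [ 0.5854 -0.0655  0.167 ]
dbar [0.4824 0.015  0.087 ] [ 0.4575 -0.0909  0.087 ] [ 0.4723 -0.0377  0.0843]
tip [0.6226 0.0725 0.2732]
yaw -0.2255917204497781 c [ 0.6405 -0.0755  0.1335]
tip in hinge -0.14049663243789323 0.14024782459337862 0.14768062604344834 ang 0.8103220800600749 r 0.20383540181963805
tip in hinge -0.14349437060724263 0.14600000000000002 0.15094485667046226 ang 0.8106967507536208 r 0.20826661794736834
tip in hinge -0.11919921176574082 0.14600000000000002 0.052208904353605756 ang 0.41282757021809496 r 0.130131555663405
```

Call:
jog_arm --pt "0.037 -0.049 0 0" --pt "0.037 -0.049 0 0" --pt "0.037 -0.049 0 0" --pt "0.037 -0.049 0 0" --pt "0.037 -0.049 0 0" --aperture 0.0

```text
time: 0.72
tool_pos: [0.2854, -0.3691, 0.2308]
tcp_rot: [-3.117, -0.389, -0.0]
wrist_force: [1.5, 0.2, 0.4]
width: -0.001
grip_force: 0.0
```

Call:
jog_arm --pt "0.037 -0.049 0 0" --pt "0.037 -0.049 0 0" --pt "0.037 -0.049 0 0" --pt "0.037 -0.049 0 0" --pt "0.037 -0.049 0 0"

```text
time: 1.35
tool_pos: [0.4043, -0.0863, 0.2312]
tcp_rot: [3.117, 0.389, 0.001]
wrist_force: [1.2, 0.3, 0.5]
width: -0.003
grip_force: 0.0
```

Call:
jog_arm --pt "0.037 -0.049 0 0" --pt "0 0 0 -0.182" --pt "0 0 0 -0.182" --pt "0 0 0 -0.182" --pt "0 0 0 -0.182"

```text
time: 1.98
tool_pos: [0.4275, -0.0313, 0.2308]
tcp_rot: [-2.769, -1.483, 0.001]
wrist_force: [-0.3, 0.1, -0.6]
width: -0.002
grip_force: 0.0
```

Call:
jog_arm --pt "0 0 0 -0.182" --pt "0 0 0 -0.182" --pt "0 0 0 0"

```text
time: 2.35
tool_pos: [0.4276, -0.0315, 0.2309]
tcp_rot: [-2.463, -1.949, 0.001]
wrist_force: [1.3, -0.9, -0.4]
width: 0.0
grip_force: 0.0
```

Add to h.py:
```python
from scipy.spatial.transform import Rotation as Rot
np.set_printoptions(precision=4,suppress=True)
def to(p):
    s=bot.read_state(); R=Rot.from_rotvec(s["tcp_rot"]).as_matrix()
    print("tool-axes delta",R.T@(np.array(p)-s["tool_pos"]),"x yaw",np.arctan2(R[1,0],R[0,0]),"pos",s["tool_pos"],"q",s["q"],"F",s["wrist_force"],"t",s["time"],s["width"])
```

```bash
python3 -c "
from h import *
to([.430,-.029,.065])"
```

```text
tool-axes delta [0.003  0.0019 0.1659] x yaw 1.338863295161217 pos [ 0.4276 -0.0315  0.2309] q [-0.1317 -0.2181  2.0971  0.      1.2634  0.1002] F [ 1.3086 -0.8914 -0.381 ] t 2.35 1.8120478861705313e-05
```

Call:
jog_arm --pt "0.003 0 0.055 0" --pt "0 0 0.055 0" --pt "0 0 0.055 0" --pt "0 0 0 0"

```text
time: 2.85
tool_pos: [0.4235, -0.028, 0.062]
tcp_rot: [-2.458, -1.943, 0.013]
wrist_force: [-0.7, 0.4, 0.1]
width: -0.002
grip_force: 0.0
```

Call:
jog_arm --pt "0 0.012 0 0" --pt "0 0.012 0 0" --pt "0 0.012 0 0" --pt "0 0.01 0 0" --pt "0 0.01 0 0"

```text
time: 3.48
tool_pos: [0.484, -0.0416, 0.0666]
tcp_rot: [2.462, 1.952, 0.0]
wrist_force: [-2.2, 1.0, 1.1]
width: -0.001
grip_force: 1.2
```

Call:
jog_arm --pt "0 0.008 0 0" --pt "0 0.006 0 0" --pt "0 0.002 0 0"

```text
time: 3.85
tool_pos: [0.4989, -0.0452, 0.0661]
tcp_rot: [-2.462, -1.952, 0.0]
wrist_force: [-2.1, 0.6, 1.7]
width: -0.002
grip_force: 1.1
```

Run:
```python
from h import *
import cv2
a=cams.read_camera("top")[150:300,270:420,::-1]
b=cams.read_camera("side")[170:290,260:420,::-1]
cv2.imwrite("pics/p1.png",np.hstack([cv2.resize(a,(400,400),interpolation=2),cv2.resize(b,(400,400),interpolation=2)]))
to([.5,-.04,.065])
```

```text
tool-axes delta [ 0.0053 -0.0002  0.0011] x yaw 1.3407798449639248 pos [ 0.499  -0.0452  0.0661] q [-0.14    0.1038  2.1247 -0.0001  0.9128  0.0901] F [-0.51    0.3723 -0.0426] t 3.95 -0.0007369670718624813
```

View pics/p1.png

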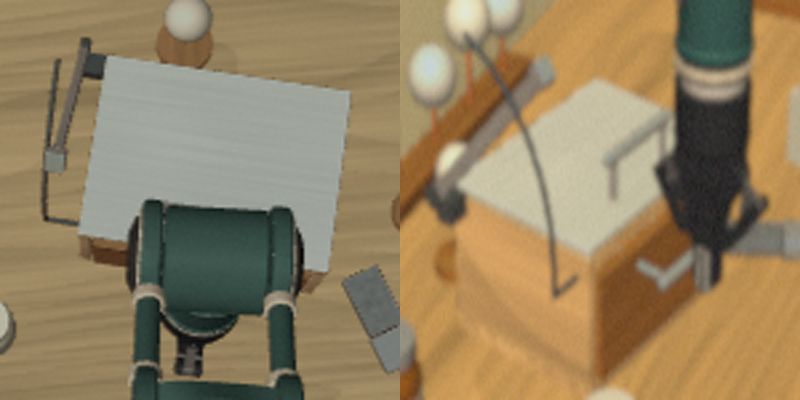

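The drawer now looks nearly flush with the cabinet: its front is at (620,300) in the right half, with the fingers pushing the bar at (690,265). I'll push until it meets the stop.

Call:
jog_arm --pt "0 0.003 0 0" --pt "0 0.003 0 0" --pt "0 0 0 0" --only "pos|force"

```text
tool_pos: [0.5028, -0.0461, 0.066]
wrist_force: [-7.4, 2.0, 4.6]
grip_force: 3.4
```

Call:
jog_arm --pt "0 0.003 0 0" --pt "0 0.002 0 0" --pt "0 0 0 0" --only "pos|force"

```text
tool_pos: [0.5029, -0.0461, 0.0655]
wrist_force: [-19.3, 4.3, 16.6]
grip_force: 10.3
```

Call:
jog_arm --pt "0 -0.03 0 0" --pt "0 -0.02 0 0" --pt "0 0 -0.055 0" --pt "0 0 -0.055 0" --pt "0 0 -0.055 0" --aperture 1.0

```text
time: 5.32
tool_pos: [0.4612, -0.0362, 0.2333]
tcp_rot: [2.46, 1.951, 0.002]
wrist_force: [1.3, -0.1, -0.6]
width: 0.996
grip_force: 0.0
```

```bash
python3 -c "
from h import *
import cv2
to([.5835,-.0657,.149])
cv2.imwrite('pics/w1.png',cams.read_camera('wrist')[:,:,::-1])
c=cams.camera_info('wrist');print(c['intrinsics'],c['extrinsics'])
"
```

```text
tool-axes delta [-0.0008  0.1256  0.0846] x yaw 1.3408577705240987 pos [ 0.4612 -0.0362  0.2333] q [-0.1323 -0.1502  2.0365  0.      1.2532  0.0977] F [ 1.3226 -0.0654 -0.6406] t 5.325 0.9959207126453307
[[369.2256   0.     317.5394]
 [  0.     369.2256 239.7744]
 [  0.       0.       1.    ]] [[ 0.9734 -0.2229 -0.0531  0.4804]
 [-0.2286 -0.9294 -0.2897  0.0371]
 [ 0.0152  0.2941 -0.9557  0.3854]
 [ 0.      0.      0.      1.    ]]
```

View pics/w1.png

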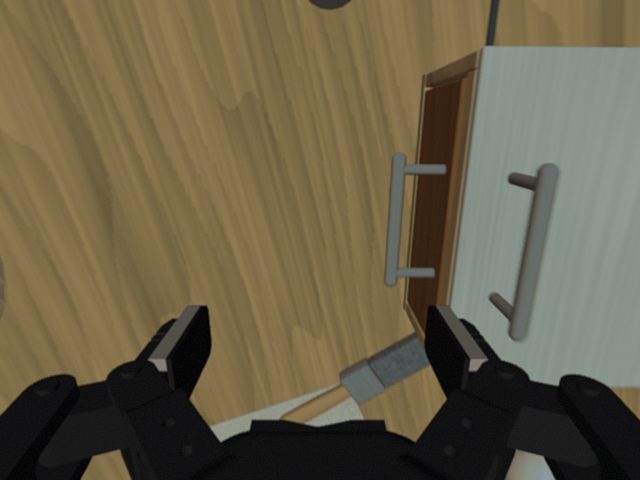

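The wrist view shows the drawer shut, with its bar from (400,158) to (391,280). The flap bar runs from (547,172) to (519,333), and the flap's front-left corner is at (487,48). I'll check these by ray casting.

```bash
python3 -c "
from h import *
a=onz('wrist',(547,170),.168);b=onz('wrist',(519,334),.168);print(a,b,(a+b)/2,np.linalg.norm(a-b),np.arctan2(-(a-b)[0],(a-b)[1]))
a=onz('wrist',(400,156),.087);b=onz('wrist',(391,282),.087);print(a,b,(a+b)/2,np.linalg.norm(a-b))
print(onz('wrist',(485,47),.1335))
to((.5855,-.066,.149))
"
```

```text
[ 0.6093 -0.0185  0.168 ] [ 0.5854 -0.1254  0.168 ] [ 0.5973 -0.072   0.168 ] 0.1094910460939249 -0.22042143407220294
[ 0.5433 -0.001   0.087 ] [ 0.5178 -0.1063  0.087 ] [ 0.5305 -0.0536  0.087 ] 0.10838864055837172
[0.5957 0.0581 0.1335]
tool-axes delta [-0.0013  0.1218  0.0949] x yaw 1.3409000533722442 pos [ 0.4657 -0.0368  0.2421] q [-0.1322 -0.1558  2.0251  0.0001  1.2572  0.0977] F [2.6444 0.1342 4.3182] t 5.375 1.0004895266791163
```

```bash
python3 -c "
from h import *
s=np.array([.4612,-.0362,.2333])-bot.read_state()['tool_pos']
def z(uv,h): 
    o,d=ray('wrist',uv);o=o+s;return o+d*(h-o[2])/d[2]
for p,q,h in (((547,170),(519,334),.168),((400,156),(391,282),.087)):
    a,b=z(p,h),z(q,h);print((a+b)/2,np.linalg.norm(a-b),np.arctan2(-(a-b)[0],(a-b)[1]))
print(z((485,47),.1335))
"
```

```text
[ 0.5881 -0.0669  0.168 ] 0.1050681100444269 -0.2204214340722024
[ 0.5245 -0.0504  0.087 ] 0.10519854939498896 -0.23801620726235148
[0.5872 0.0579 0.1335]
```

Call:
jog_arm --pt "0 0.04 0 0" --pt "0 0.04 0 0" --pt "0 0.044 0 0" --pt "0 0 0.04 0" --pt "0 0 0 0" --aperture 1.0

```text
time: 6.0
tool_pos: [0.5793, -0.0642, 0.1873]
tcp_rot: [-2.458, -1.948, 0.008]
wrist_force: [-0.5, -0.5, 0.0]
width: 1.003
grip_force: 0.0
```

```bash
python3 -c "
from h import *
to((.5865,-.067,.149))
to((.5865,-.067,.149))
"
```

```text
tool-axes delta [-0.0011  0.0079  0.0383] x yaw 1.3407069215168492 pos [ 0.5793 -0.0642  0.1873] q [-0.1531  0.1275  1.8488  0.      1.1726  0.077 ] F [-0.476  -0.4658  0.0258] t 6.0 1.0026545503661337
tool-axes delta [-0.0011  0.0079  0.0383] x yaw 1.3407069215168492 pos [ 0.5793 -0.0642  0.1873] q [-0.1531  0.1275  1.8488  0.      1.1726  0.077 ] F [-0.476  -0.4658  0.0258] t 6.0 1.0026545503661337
```

Call:
jog_arm --pt "-0.001 0.005 0.02 0" --pt "0 0 0.018 0" --pt "0 0 0 0"

```text
time: 6.38
tool_pos: [0.5845, -0.0663, 0.1513]
tcp_rot: [-2.46, -1.95, 0.004]
wrist_force: [-0.6, -0.3, -0.8]
width: 1.001
grip_force: 0.0
```

Call:
jog_arm --pt "0 0 0 0" --pt "0 0 0 0" --pt "0 0 0 0" --pt "0 0 0 0" --pt "0 0 0 0" --aperture 0.0 --grip_n 30

```text
time: 7.0
tool_pos: [0.5845, -0.0662, 0.1537]
tcp_rot: [-2.459, -1.95, 0.004]
wrist_force: [-5.1, 1.6, 5.8]
width: 0.116
grip_force: 29.6
```

```bash
python3 -c "
from h import *
import cv2
to((.5865,-.067,.149))
a=cams.read_camera('wrist');cv2.imwrite('pics/w2.png',cv2.resize(a,(400,300))[:,:,::-1])"
```

```text
tool-axes delta [-0.0004  0.0022  0.0047] x yaw 1.3406590769664894 pos [ 0.5845 -0.0662  0.1537] q [-0.1552  0.1642  1.8722  0.0003  1.1089  0.0748] F [-5.0712  1.6222  5.8466] t 7.0 0.11570963168511911
```

View pics/w2.png

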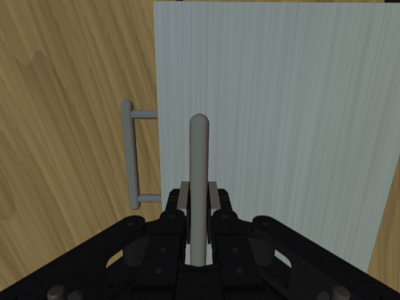

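The bar is between the pads at (199,200) in the wrist view, with a width of about 10 mm and a 30 N grip. Next I'll work out the arc.

```bash
python3 -c "
from h import *
r=np.hypot(.15,.043);a=np.arctan2(.043,.15);th=np.r_[np.arange(0,.75,.1),.75]
y=.15-r*np.cos(a+th);z=r*np.sin(a+th)-.043
print(np.c_[th[1:],np.diff(y),np.diff(z),y[1:],z[1:]])"
```

```text
[[0.1    0.005  0.0148 0.005  0.0148]
 [0.2    0.0065 0.0142 0.0115 0.0289]
 [0.3    0.0079 0.0135 0.0194 0.0424]
 [0.4    0.0092 0.0126 0.0286 0.055 ]
 [0.5    0.0104 0.0116 0.039  0.0666]
 [0.6    0.0115 0.0105 0.0505 0.0772]
 [0.7    0.0125 0.0093 0.063  0.0865]
 [0.75   0.0066 0.0042 0.0696 0.0907]]
```

Call:
jog_arm --pt "0 0.005 -0.015 0" --pt "0 0.0065 -0.014 0" --pt "0 0.008 -0.0135 0" --pt "0 0 0 0"

```text
time: 7.55
tool_pos: [0.6033, -0.0707, 0.1976]
tcp_rot: [-2.459, -1.949, 0.005]
wrist_force: [-11.0, 1.2, 3.3]
width: 0.116
grip_force: 29.6
```

Call:
jog_arm --pt "0 0.009 -0.0125 0" --pt "0 0.0105 -0.0115 0" --pt "0 0 0 0"

```text
time: 7.92
tool_pos: [0.6225, -0.0754, 0.2229]
tcp_rot: [-2.459, -1.95, 0.005]
wrist_force: [-13.9, 1.5, 9.3]
width: 0.113
grip_force: 30.1
```

Call:
jog_arm --pt "0 0.0115 -0.0105 0" --pt "0 0.0125 -0.009 0" --pt "0 0.0065 -0.004 0" --pt "0 0 0 0" --pt "0 0 0 0"

```text
time: 8.55
tool_pos: [0.6538, -0.0829, 0.2476]
tcp_rot: [2.461, 1.951, 0.0]
wrist_force: [-8.6, 1.4, 10.9]
width: 0.113
grip_force: 30.9
```

```bash
python3 - <<'E'
from h import *
import cv2
to((.5865,-.067,.149))
s=bot.read_state();d=s["tool_pos"]-np.array([.5845,-.0662,.1537]);x=d[:2]@[.9735,-.2285]
print("dy,dz",x,d[2],"theta",np.arctan2(.043+d[2],.15-x)-np.arctan2(.043,.15),"r",np.hypot(.043+d[2],.15-x))
b=cams.read_camera("side");cv2.imwrite("pics/s2full.png",b[:,:,::-1])
cv2.imwrite("pics/s2.png",cv2.resize(b[150:270,260:420,::-1],(800,600),interpolation=cv2.INTER_CUBIC))
E
```

```text
tool-axes delta [ 0.0002 -0.0692  0.0985] x yaw 1.3406198468912192 pos [ 0.6538 -0.0829  0.2476] q [-0.1635  0.2241  1.6228 -0.0008  1.2936  0.0669] F [-8.5993  1.3899 10.9021] t 8.55 0.11280513679916347
dy,dz 0.07122916788775258 0.09388195264756238 theta 0.7694323918208885 r 0.1579288224241078
```

View pics/s2.png

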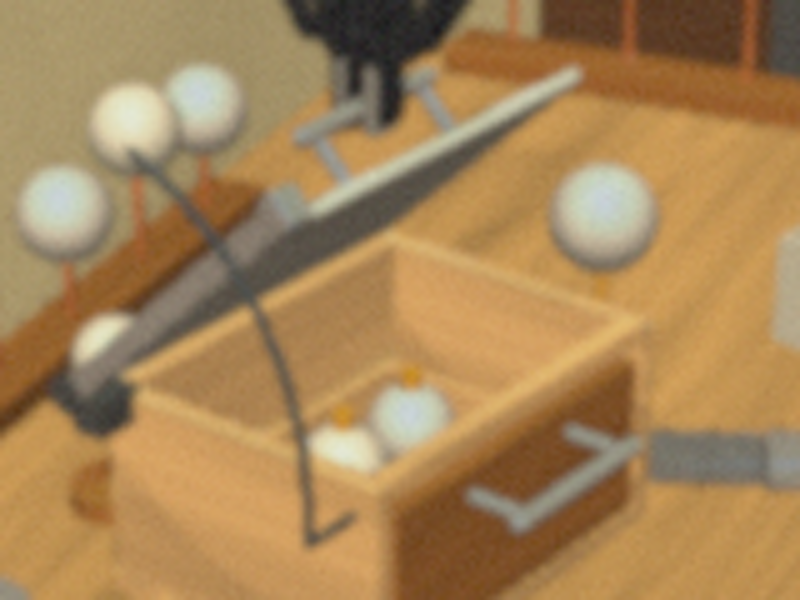

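The drawer is shut and flush. The flap's front edge runs from (308,213) to (580,75), and the tip block is at (287,206), unchanged. I'll compare the two angles through the same camera and hinge.

Run:
```python
from h import *
def S2(u,v): return ((u+.5)/5-.5+260,(v+.5)/5-.5+150)
yaw=-.230;ex=np.array([np.cos(yaw),np.sin(yaw),0]);ey=np.array([-np.sin(yaw),np.cos(yaw),0])
for hg in ([.730,-.099,.1255],[.728,-.093,.1255],[.7295,-.099,.1235]):
    hg=np.array(hg); print(hg)
    for nm,uv,y,off in (("tip",(287,206),.146,0),("tip,y.142",(287,206),.142,0),("R",(580,75),-.12,np.arctan2(.004,.18)),("L",(308,213),.12,np.arctan2(.004,.18))):
        d=plane("side",S2(*uv),hg+ey*y,ey)-hg
        print(nm,"r",np.hypot(d@ex,d[2]),"ang",np.arctan2(d[2],-d@ex)-off)
```

```text
[ 0.73   -0.099   0.1255]
tip r 0.20821261742853797 ang 0.8019076135655246
tip,y.142 r 0.20416849560429665 ang 0.8056983013272385
R r 0.17584925362082976 ang 0.7571087803612656
L r 0.1907948652505015 ang 0.7574372161446041
[ 0.728  -0.093   0.1255]
tip r 0.2113591173698514 ang 0.8082497736878133
tip,y.142 r 0.20732006031943143 ang 0.8121065214596962
R r 0.17792146957750182 ang 0.7662783285259217
L r 0.19386255131350455 ang 0.7649670038816434
[ 0.7295 -0.099   0.1235]
tip r 0.20920360944806665 ang 0.810333037247675
tip,y.142 r 0.20516627605669982 ang 0.8142712925692576
R r 0.17682387585887044 ang 0.7671737810351703
L r 0.19174830698146414 ang 0.7667360227241269
```

Call:
jog_arm --pt "0 0.0023 -0.003 0" --pt "0 0.0023 -0.003 0" --pt "0 0 0 0" --pt "0 0 0 0" --pt "0 0 0 0"

```text
time: 9.22
tool_pos: [0.658, -0.0839, 0.2502]
tcp_rot: [2.462, 1.952, -0.002]
wrist_force: [-6.0, -0.9, 4.5]
width: 0.113
grip_force: 30.2
```

```bash
python3 - <<'E'
from h import *
import cv2
s=bot.read_state();d=s["tool_pos"]-np.array([.5845,-.0662,.1537]);x=d[:2]@[.9735,-.2285]
print("dy,dz",x,d[2],"theta",np.arctan2(.043+d[2],.15-x)-np.arctan2(.043,.15),"r",np.hypot(.043+d[2],.15-x))
b=cams.read_camera("side")
cv2.imwrite("pics/s3.png",cv2.resize(b[150:270,260:420,::-1],(800,600),interpolation=cv2.INTER_CUBIC))
E
```

```text
dy,dz 0.07557362428194941 0.09646077205223325 theta 0.8013950577759987 r 0.15807780471631488
```

View pics/s3.png

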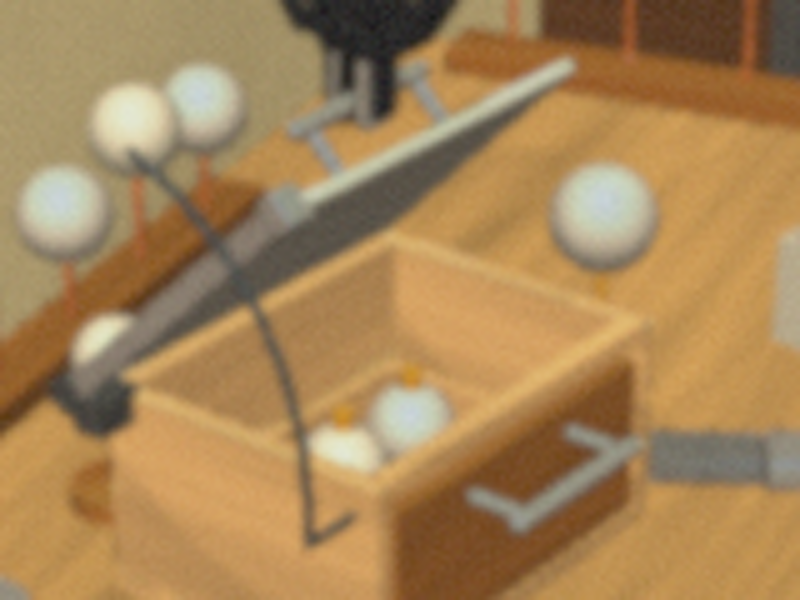

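The flap's front edge now runs from (303,203) to (573,66), close to the arm; the tip block is still at (287,206).

Run:
```python
from h import *
def S2(u,v): return ((u+.5)/5-.5+260,(v+.5)/5-.5+150)
yaw=-.230;ex=np.array([np.cos(yaw),np.sin(yaw),0]);ey=np.array([-np.sin(yaw),np.cos(yaw),0])
for hg in ([.730,-.099,.1255],[.728,-.093,.1255]):
    hg=np.array(hg)
    for nm,uv,y,off in (("tip",(287,206),.146,0),("R",(573,66),-.12,.022),("L",(303,203),.12,.022)):
        d=plane("side",S2(*uv),hg+ey*y,ey)-hg
        print(nm,"r",np.hypot(d@ex,d[2]),"ang",np.arctan2(d[2],-d@ex)-off)
to((.66,-.08,.25))
```

```text
tip r 0.20821261742853797 ang 0.8019076135655246
R r 0.17546518026468996 ang 0.7919060600413209
L r 0.1918303381375497 ang 0.784508434082159
tip r 0.2113591173698514 ang 0.8082497736878133
R r 0.17759292217494846 ang 0.8005344874477966
L r 0.19492924084026778 ang 0.7914286757896565
tool-axes delta [0.0043 0.0011 0.0001] x yaw 1.3406783215204527 pos [ 0.6579 -0.0839  0.2501] q [-0.164   0.232   1.6086 -0.0008  1.3017  0.0663] F [-5.8539 -0.7842  3.9358] t 9.275 0.10967336380289712
```

Call:
jog_arm --pt "0 0.002 -0.0015 0" --pt "0 0 0 0" --pt "0 0 0 0" --pt "0 0 0 0" --pt "0 0 0 0"

```text
time: 9.9
tool_pos: [0.6601, -0.0844, 0.2514]
tcp_rot: [2.461, 1.951, -0.001]
wrist_force: [-5.4, -0.9, 3.8]
width: 0.115
grip_force: 30.1
```

Call:
jog_arm --pt "0 0 0 0" --pt "0 0 0 0" --pt "0 0 0 0" --pt "0 0 0 0"

```text
time: 10.4
tool_pos: [0.6601, -0.0844, 0.2514]
tcp_rot: [2.461, 1.951, -0.001]
wrist_force: [-5.8, -0.8, 3.4]
width: 0.114
grip_force: 30.1
```

```bash
python3 - <<'E'
from h import *
s=bot.read_state();d=s["tool_pos"]-np.array([.5845,-.0662,.1537]);x=d[:2]@[.9735,-.2285]
print("theta",np.arctan2(.043+d[2],.15-x)-np.arctan2(.043,.15),"r",np.hypot(.043+d[2],.15-x),np.abs(s["joint_vel"]).max())
E
```

```text
theta 0.8175437861611718 r 0.15819413748425976 0.000505089351538967
```

```bash
python3 -c "
from workcell import bot, cams
print(bot.finish_job())"
```

```text
the job is handed in; nothing more can be done
None
```

I pushed the drawer fully shut first, then lifted the flap to about 0.81 rad, which matches the index arm within roughly 0.01 rad by the camera and arm readings, and handed the job in at 10.4 s with the gripper still holding the flap still.

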